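# Take the copper tube out of the barred stock rack

### The arm

A 6-joint arm with a two-finger parallel gripper is mounted at the origin on the work surface. World frame = base frame: x ahead of the robot, y to its left, z up, the work surface at z = 0. Lengths are in m, angles in rad, forces in N, time in s.
With the tool pointing down it reaches from about 0.35 to 1 m from the base axis. Payload 7.1 kg.
Tool frame: the origin (TCP) lies between the finger pads; the fingertips stand 22 mm ahead of it and the grasp point (between the pads) lies 3 mm ahead of it; z points along the fingers, y is the line along which they close (so a half turn about z gives the same grasp; the last joint's range is limited). The gripper opens to 85 mm and grips with 20 to 120 N. Pads are 22 mm wide; open, the fingers measure 114 mm over their backs; the gripper's body (76 mm by 85 mm) begins 54 mm behind the grasp point. The pads swing forward as they close: fully open they stand 13 mm farther back than shut.
Start: joints at [1.174, 0.423, 1.63, -0, 1.089, -0.019], TCP at [0.231, 0.581, 0.253] pointing down, gripper open.
Joint ranges: [-3, 3], [-0.9, 2.11], [0.09, 2.58], [-1.31, 4.45], [0.11, 2.69], [-2.54, 2.54]. Speed limits (rad/s): [2.39, 2.39, 3.01, 3.14, 3.14, 3.14].

### API

Orientations are given as a rotation vector (axis times angle).
In Python, from rig import manip gives the robot as it stands. The module is installed in compiled form; this text tells all that it offers. Calls block until the motion is done:
- manip.move_to(position, orientation): joint-space move of the TCP to a pose.
- manip.servo_line(position, orientation=None, rate=0.15): straight line of the TCP; orientation=None keeps the orientation; rate is the mean speed in m/s.
- manip.set_joints(angles): joint-space move.
- manip.command_gripper(opening, f_grip=None): finger opening in m; f_grip is the grip in N (None keeps the last); returns when the fingers have stopped.
- manip.hold(seconds).
- manip.solve_ik(position, orientation): joint angles nearest the present ones, or None.
- manip.camera(name): name is "side" or "top" or "wrist"; returns a dict with "image" (480x640x3 uint8, red, green, blue), "fx", "fy", "cx", "cy" (pixels), "cam_to_world" (4x4, takes a point from camera to world coordinates); the wrist camera has in their place "mount" (4x4, takes a point from camera to tool coordinates, whose origin is the TCP and whose axes are the flange's). Camera axes: x right, y down, z forward; pixel columns grow to the right and rows downward; lengths in m; the calibration is good to about 2 mm. A picture is of the moment at which its call begins: read the wrist's pose just before it. There is no depth.
A pose or a line that the arm cannot do raises manip.IKError and nothing moves.
- manip.sign_off(): hands the job in; it is judged then, once.
Readings, each from a call of its own:
- manip.get_time(): time.
- manip.get_joint_positions(): joint angles.
- manip.get_joint_vel(): joint speeds.
- manip.get_tau(): joint torques, N m.
- manip.get_position(): TCP position.
- manip.get_ee_rot(): TCP orientation.
- manip.get_contact_force(): force on the tool from outside, world axes, zero at the start.
- manip.get_torque(): the same for the moment, N m.
- manip.get_width(): finger opening in m.
- manip.get_grip_force(): force on a finger pad.
Only numpy, scipy, OpenCV 4.12 (cv2) and the standard library are available. Lean on these libraries where they do the work, as an engineer would, in place of code of your own. Each camera call takes 0.05 s, during which the arm holds its last target. There are 200 camera calls.

### The job

Lift the retaining bar out of the two open brackets of the stock rack and lay it aside on the bench, then take the copper tube out and lay it flat in the blue tray. Put the bar back so that it lies fully home in both brackets and holds the other three tubes, which stay where they are. Set things down rather than drop them, and leave the mug and the tin alone.

Things in the scene. Friction and masses are not known exactly. Their poses are not given: they have to be found in the camera images.
- rack: Fixed green bench-top stock rack, 400 mm wide (y), 300 mm deep. Origin on the bench under its middle; x to its back, away from the open front, y along its width, z up. Four tubes stand side by side at y = -120, -50, 50 and 120 mm in any order, sloping back 25 degrees from vertical (upper ends towards +x), middles at x = -19, z = 154 mm. Green stiles 20 mm wide at y = +-180 mm carry it all
- cradle (a point): on the rack's sloping foot ledge, midway between the two middle tubes, at the height of the tubes' foot ends. The ledge has a front lip 10 mm high. Each tube lies back on two rails that touch its rear side, between keeper pins (8 mm thick, centres 20 mm either side of its axis) at 50 and 205 mm from its foot; between these heights fingers have room
- shelf_edge (a point): middle of the lower front edge of the rack's fixed shelf (rack x = 0, z = 315 mm). The shelf covers the tubes' upper ends, 400 mm wide, 190 mm deep, with stock on it up to z = 395 mm
- bracket_left (a point): on the axis of the bar when it lies home in the bracket at rack y = +180 mm (rack x = -61, z = 135 mm). A steel U bracket open straight upwards, 12 mm wide along y: seat 8 mm below this point, walls 20 mm apart rising to 14 mm above it, then lips flaring to about 38 mm apart at 27 mm above it
- bracket_right (a point): the same for the bracket at rack y = -180 mm
- bar: Round steel retaining bar, 16 mm thick, 424 mm long, about 0.34 kg, red sleeve round its middle, brass hex nut (24 mm across flats, 13 mm thick) at each end. Origin at its middle, y along it. Home, it runs 8 mm in front of the tubes, nuts outside the brackets with 9 mm endways play each way; a 72 mm gap between tubes behind its middle lets a finger in. On the bench it rests on the nuts, axis 12 mm up, without rolling
- bar_end_a (a point): on the bar's axis, 180 mm from its middle towards its +y end
- bar_end_b (a point): on the bar's axis, 180 mm from its middle towards its -y end
- copper_tube: The wanted copper tube, 28 mm outside diameter, 240 mm long; origin at its middle, z axis along it (towards the upper end while it stands in the rack); about 0.2 kg
- black_tube: Black steel tube, 28 mm outside diameter, 240 mm long; origin at its middle, z axis along it (towards the upper end while it stands in the rack); stays in the rack
- white_tube: White plastic tube, 28 mm outside diameter, 240 mm long; origin at its middle, z axis along it (towards the upper end while it stands in the rack); stays in the rack
- yellow_tube: Yellow plastic tube, 28 mm outside diameter, 240 mm long; origin at its middle, z axis along it (towards the upper end while it stands in the rack); stays in the rack
- tray: Fixed blue plastic tray, open on top, 340 (x) by 150 (y) by 35 mm high, walls and floor 5 mm thick. Origin under its middle on the bench; x along its length
- mug: White mug, 80 mm across, 90 mm high, standing on the bench; origin under its middle. Leave alone
- flux_tin: Yellow tin with red lid, 66 mm across, 55 mm high; origin under its middle. Leave alone
Not all that is in view belongs to the job. Leave any pink or turquoise look-alike of the copper_tube alone.

How it is judged:
By the outcome, as a careful person would: the job done as asked, in the order asked, and still so for the second after the job is handed in, with the robot touching nothing.
It also fails if it takes over 72 s, if anything falls off the work surface, if the arm or the gripper's body presses on something with over 40 N, if the wrist force passes 120 N, or if a joint passes its speed limit or range.

## Working session

There is one attempt and no reset: what is moved stays moved. The work goes in short steps, each a Python script; the robot and the scene stay as the last script left them, time stands still between calls to the robot, and variables do not carry over. Pictures are saved under pics/ and viewed, at most 10 in all, crops included, and the job is handed in when it is done.

```bash
mkdir -p pics; python3 - <<'E'
from rig import manip
import cv2,numpy as np
np.set_printoptions(precision=4,suppress=True)
for n in("side","top"):
    c=manip.camera(n);cv2.imwrite(f"pics/{n}0.png",c["image"][:,:,::-1])
    print(n,c["fx"],c["fy"],c["cx"],c["cy"]);print(c["cam_to_world"])
c=manip.camera("wrist");print(c["mount"],c["fx"],c["cx"],c["cy"]);cv2.imwrite("pics/wrist0.png",c["image"][:,:,::-1])
print(manip.get_time(),manip.get_ee_rot())
E
```

```text
side 443.21577597275325 443.21577597275325 321.3615237435643 237.8816081214194
[[ 0.9764 -0.1563  0.1491  0.3041]
 [-0.2149 -0.6314  0.7451 -0.6382]
 [-0.0223 -0.7595 -0.6501  0.8555]
 [ 0.      0.      0.      1.    ]]
top 497.70343752018675 497.70343752018675 324.62207183684706 234.06484830649694
[[-0.001  -0.9915  0.1297  0.279 ]
 [-1.      0.0005 -0.0038  0.1135]
 [ 0.0037 -0.1297 -0.9915  1.5324]
 [ 0.      0.      0.      1.    ]]
[[ 0.0005 -0.9465 -0.3228  0.0838]
 [ 1.      0.0007 -0.0003 -0.0002]
 [ 0.0005 -0.3228  0.9465 -0.12  ]
 [ 0.      0.      0.      1.    ]] 409.00170860002777 319.2049444858446 244.57413234573022
0.15 [-0.5898 -3.0855  0.0018]
```

View pics/side0.png

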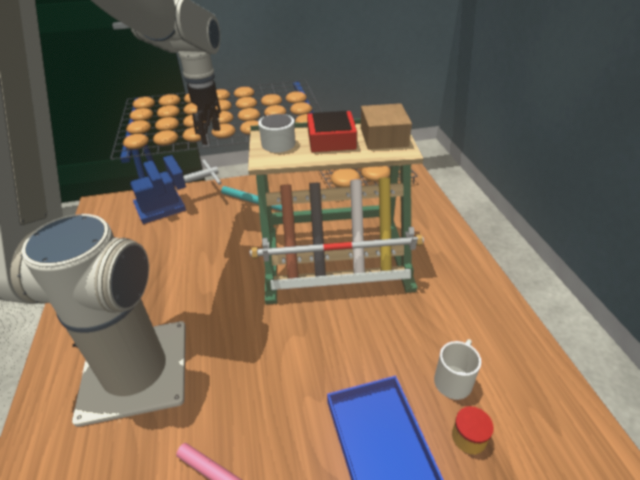

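View pics/top0.png

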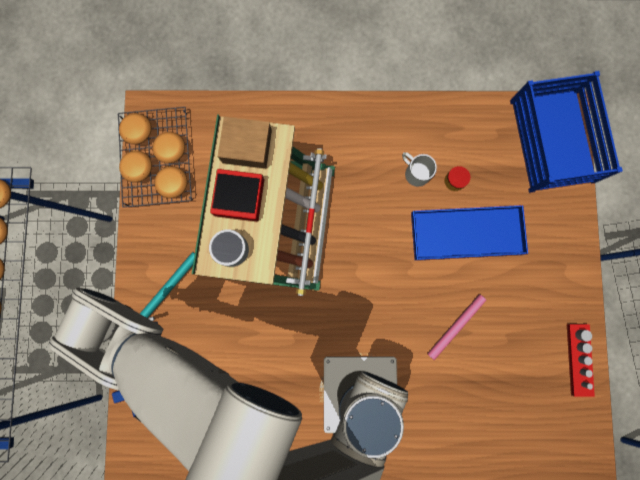

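Side view: copper is the leftmost tube (289,230), then black (317,230), white (358,230) and yellow (386,220). The pink tube (210,465) and turquoise tube (240,193) are look-alikes. The bar runs (255,252)–(420,240) with its red sleeve at (338,246). Top view: the bar runs (301,292)–(320,152), and the tray is at (470,232). I'll enlarge both to confirm and to pick points.

```bash
python3 - <<'E'
import cv2
s=cv2.imread("pics/side0.png")[160:310,240:440];cv2.imwrite("pics/sc.png",cv2.resize(s,None,fx=4,fy=4,interpolation=2))
t=cv2.imread("pics/top0.png")[110:310,180:345];cv2.imwrite("pics/tc.png",cv2.resize(t,None,fx=3,fy=3,interpolation=2))
E
```

```text
(no output)
```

View pics/sc.png

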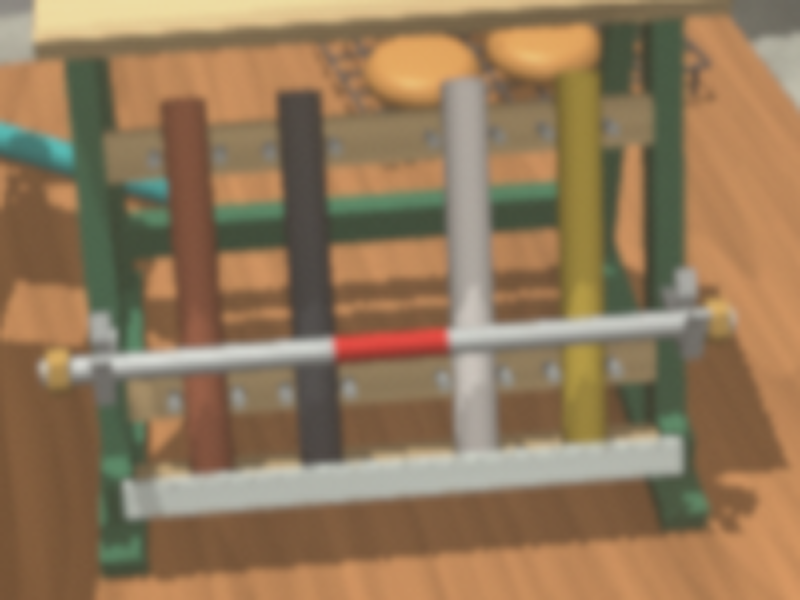

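View pics/tc.png

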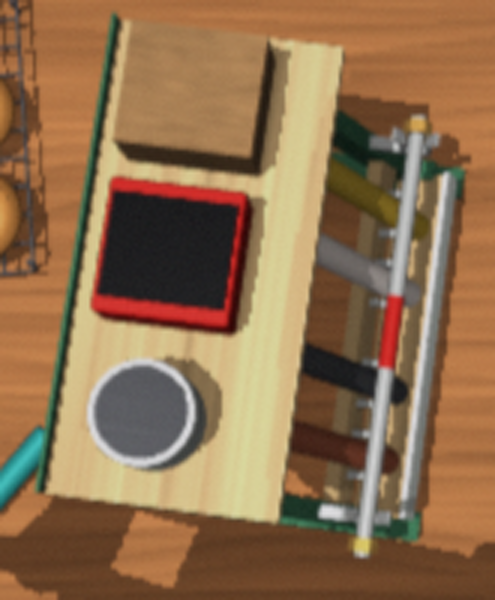

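Copper is confirmed at crop (195,280), the reddish-brown tube nearest the robot (rack y=+120). The others are clearly black, white and yellow. Crop points: nuts at side (58,369)/(718,319) and top (362,547)/(418,124); sleeve at side (392,344) and top (392,332). Now I'll fit poses.

```bash
cat > h.py <<'E'
from rig import manip
import numpy as np
from scipy.optimize import least_squares
from scipy.spatial.transform import Rotation as R
np.set_printoptions(precision=4,suppress=True)
def proj(c,p):
    T=np.linalg.inv(c["cam_to_world"]);q=T[:3,:3]@p+T[:3,3]
    return np.array([c["fx"]*q[0]/q[2]+c["cx"],c["fy"]*q[1]/q[2]+c["cy"]])
def pose2(p,v):
    c,s=np.cos(p[2]),np.sin(p[2]);return np.array([p[0]+c*v[0]-s*v[1],p[1]+s*v[0]+c*v[1],v[2]])
E
python3 - <<'E'
from h import *
S=manip.camera("side");T=manip.camera("top")
mm=lambda *a:np.array(a)/1000
obs=[]
for y,s,t in((203,(254.5,252.25),(300.7,292.3)),(0,(338,246),(310.7,220.7)),(-203,(419.5,239.75),(319.3,151.3))):
    obs+=[(S,mm(-61,y,135),s,1),(T,mm(-61,y,135),t,1)]
obs+=[(S,mm(-61,180,135),(265.5,250),0),(S,mm(-61,-180,135),(412.5,241),0),(S,mm(0,200,315),(249.5,172.5),0),(S,mm(0,-200,315),(423.75,162.5),0)]
f=lambda p:np.concatenate([proj(c,pose2(p,v+np.array([0,p[3]*b,0])))-o for c,v,o,b in obs])
r=least_squares(f,[.5,.2,np.pi/2,0],loss="soft_l1");print("rack",r.x);print(f(r.x).reshape(-1,2))
rim=[((170,75),(412,213)),((170,-75),(523,206)),((-170,-75),(527,254)),((-170,75),(415,260))]
best=[]
for hx,hy in((75,170),(170,75)):
  o=[(mm(a*hx,b*hy,35),q) for (a,b),q in zip(((1,1),(1,-1),(-1,-1),(-1,1)),[q for _,q in rim])]
  g=lambda p:np.concatenate([proj(T,pose2(p,v))-q for v,q in o])
  t=least_squares(g,[.5,-.3,0]);print("tray",hx,t.x,t.cost)
for q in((421,168),(458,178)):
  M=T["cam_to_world"];d=M[:3,:3]@np.array([(q[0]-T["cx"])/T["fx"],(q[1]-T["cy"])/T["fy"],1]);print(M[:3,3]+d*(.07-M[2,3])/d[2])
E
```

```text
rack [0.5154 0.2087 1.4374 0.0058]
[[-0.2023 -0.4865]
 [-0.3898 -0.8256]
 [-0.4279 -0.2442]
 [-0.5038 -0.4977]
 [-0.1581  0.1066]
 [ 0.4226  0.2232]
 [ 0.6965  0.9051]
 [-0.0375 -0.6471]
 [-0.044   2.2096]
 [-0.3788  1.1356]]
tray 75 [ 0.4777 -0.3319  0.054 ] 1.8186042844536667
tray 170 [ 0.4819 -0.3317  0.0099] 3964.0369451893057
[ 0.6712 -0.1832  0.07  ]
[ 0.6403 -0.2939  0.07  ]
```

```bash
cat >> h.py <<'E'
RACK=[.5154,.2087,1.4374]; Rk=R.from_euler("z",RACK[2]).as_matrix()
TRAY=[.4777,-.3319,.054]
def rk(x,y,z): return pose2(RACK,np.array([x,y,z])/1000)
def rot(z,x,M=Rk):
    "tool z and tool x given in frame M -> rotvec"
    z=np.array(z,float);z/=np.linalg.norm(z);x=np.array(x,float);x-=z*(x@z);x/=np.linalg.norm(x)
    return R.from_matrix(M@np.column_stack([x,np.cross(z,x),z])).as_rotvec()
def tcp(g,o,ahead=3): # TCP so that the point g lies 'ahead' mm along tool z
    return g-R.from_rotvec(o).as_matrix()[:,2]*ahead/1000
D=np.pi/180
def obar(t,s): return rot([np.sin(t*D),0,-np.cos(t*D)],[0,s,0])
def otube(a,s): return rot([np.cos(a*D),0,-np.sin(a*D)],[s*np.sin(a*D),0,s*np.cos(a*D)])
E
python3 - <<'E'
from h import *
def t(n,p,o):print(n,p,manip.solve_ik(p,o))
for s in(1,-1):
  for a in (25,15): t(f"bar{s} {a}",rk(-61,6,135),obar(a,s))
  t("lay",rk(-181,6,20),obar(0,s))
  for a in(25,35,45,55): t(f"tube{s} {a}",rk(-19,120,154),otube(a,s)); t("  back",rk(-119,120,190),otube(a,s))
  for a in (0,20): t("tray",np.array([.478,-.332,.03]),rot([0,-np.sin(a*D),-np.cos(a*D)],[0,s,0],R.from_euler("z",.054).as_matrix()))
E
```

```text
bar1 25 [0.5013 0.149  0.135 ] [ 0.0417  0.4577  2.02    0.6937  0.7087 -1.9412]
bar1 15 [0.5013 0.149  0.135 ] [ 0.1324  0.439   1.9901  0.4066  0.6834 -1.6184]
lay [0.4854 0.0301 0.02  ] [ 0.0375  0.6347  2.0331 -0.      0.4738 -1.3999]
tube1 25 [0.3939 0.2058 0.154 ] [-0.1564  0.645   2.2885  1.4525  1.1492 -1.3425]
  back [0.3806 0.1067 0.19  ] [-0.4248  0.5506  2.2671  1.1569  1.2474 -1.2435]
tube1 35 [0.3939 0.2058 0.154 ] [-0.0895  0.5289  2.291   1.3927  0.9818 -1.1811]
  back [0.3806 0.1067 0.19  ] [-0.3617  0.4356  2.2746  1.0979  1.1113 -1.0991]
tube1 45 [0.3939 0.2058 0.154 ] [-0.0044  0.4306  2.2791  1.2754  0.8227 -0.9687]
  back [0.3806 0.1067 0.19  ] [-0.2781  0.3351  2.2727  1.0018  0.9802 -0.9197]
tube1 55 [0.3939 0.2058 0.154 ] [ 0.0944  0.3571  2.2537  1.074   0.6888 -0.6828]
  back [0.3806 0.1067 0.19  ] [-0.1762  0.2554  2.2617  0.8545  0.8629 -0.6937]
tray [ 0.478 -0.332  0.03 ] [-0.6275  0.6907  1.8207 -0.      0.6302 -0.6815]
tray [ 0.478 -0.332  0.03 ] [-0.4866  0.6783  1.9397 -0.7458  0.4469  0.1261]
bar-1 25 [0.5013 0.149  0.135 ] [0.0417 0.4577 2.02   0.6
[... 228 characters left out ...]
5  1.4525  1.1492  1.7991]
  back [0.3806 0.1067 0.19  ] [-0.4248  0.5506  2.2671  1.1569  1.2474  1.8981]
tube-1 35 [0.3939 0.2058 0.154 ] [-0.0895  0.5289  2.291   1.3927  0.9818  1.9605]
  back [0.3806 0.1067 0.19  ] [-0.3617  0.4356  2.2746  1.0979  1.1113  2.0425]
tube-1 45 [0.3939 0.2058 0.154 ] [-0.0044  0.4306  2.2791  1.2754  0.8227  2.1729]
  back [0.3806 0.1067 0.19  ] [-0.2781  0.3351  2.2727  1.0018  0.9802  2.2219]
tube-1 55 [0.3939 0.2058 0.154 ] [0.0944 0.3571 2.2537 1.074  0.6888 2.4587]
  back [0.3806 0.1067 0.19  ] [-0.1762  0.2554  2.2617  0.8545  0.8629  2.4478]
tray [ 0.478 -0.332  0.03 ] [-0.6275  0.6907  1.8207 -0.      0.6302  2.4601]
tray [ 0.478 -0.332  0.03 ] None
```

```bash
cat >> h.py <<'E'
def st(m=""): print(m,"t",round(manip.get_time(),2),"p",manip.get_position(),"F",np.array(manip.get_contact_force()),"w",round(manip.get_width(),4),"g",round(manip.get_grip_force(),1))
def wpix(p,c,P,o):
    Rw=R.from_rotvec(o).as_matrix();M=c["mount"];q=Rw.T@(p-P);q=M[:3,:3].T@(q-M[:3,3])
    return np.array([c["fx"]*q[0]/q[2]+c["cx"],c["fy"]*q[1]/q[2]+c["cy"]])
E
python3 - <<'E'
from h import *
import cv2
manip.servo_line([.231,.581,.58],rate=.4)
manip.move_to([.46,.0,.5],obar(25,1));st()
manip.command_gripper(.045,60)
o=obar(25,1)
manip.move_to(tcp(rk(-61,6,135),o,110),o);st()
P=np.array(manip.get_position());oo=np.array(manip.get_ee_rot());c=manip.camera("wrist");im=c["image"][:,:,::-1].copy()
for y in(-180,0,50,180): 
  q=wpix(rk(-61,y+0,135),c,P,oo);print(y,q)
  cv2.drawMarker(im,tuple(int(v) for v in q),(255,0,255),0,12,1)
cv2.imwrite("pics/w1.png",im)
E
```

```text
t 3.46 p [0.4602 0.0005 0.5001] F [ 0.0182  0.0553 -0.0336] w 0.0853 g 0.0
 t 5.04 p [0.4962 0.1027 0.2357] F [ 0.9729 -0.0478  1.1086] w 0.0451 g 0.0
-180 [318.8104 484.9705]
0 [319.1228 260.0584]
50 [319.2375 177.4189]
180 [ 319.6281 -103.8239]
```

View pics/w1.png

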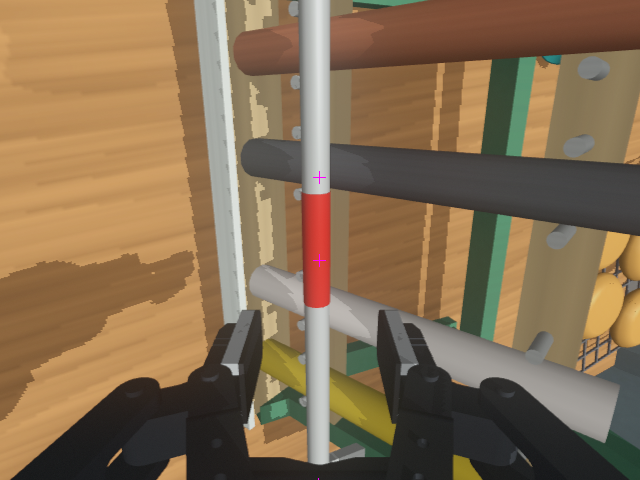

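The wrist view shows the bar at column 316 against 319 predicted (about 1 mm off). The sleeve centre is at row 250, so bar y ≈ +6 mm, and the gap behind it is clear. I'll grasp, lift, and lay it 120 mm in front.

```bash
python3 - <<'E'
from h import *
o=obar(25,1)
manip.servo_line(tcp(rk(-62,3,135),o,13),rate=.12);st("at")
manip.command_gripper(.0,80);st("grip")
P=np.array(manip.get_position())
manip.servo_line(P+[0,0,.006],rate=.05);st("up6")
manip.servo_line(P+[0,0,.075],rate=.15);st("up")
d=rk(-181,3,0)-rk(-61,3,0)
manip.servo_line(P+d+[0,0,.075],rate=.25)
ov=obar(0,1)
manip.servo_line(tcp(rk(-181,3,60),ov,13),ov,rate=.12);st("vert")
E
```

```text
at t 6.05 p [0.5039 0.1421 0.1473] F [ 1.1517  0.2445 -0.1575] w 0.0451 g 0.0
grip t 6.43 p [0.5038 0.142  0.1475] F [-0.9752 -2.944   7.0194] w 0.0131 g 78.1
up6 t 6.72 p [0.5038 0.1419 0.1536] F [ 0.2959  0.1212 -4.1988] w 0.013 g 78.2
up t 7.33 p [0.5033 0.142  0.2219] F [-0.9479 -0.3829 -4.1112] w 0.0131 g 78.2
vert t 9.36 p [0.4886 0.0299 0.0733] F [ 1.0468 -0.0654 -4.8118] w 0.0125 g 78.2
```

```bash
python3 - <<'E'
from h import *
import cv2
c=manip.camera("wrist");cv2.imwrite("pics/w2.png",c["image"][:,:,::-1]);st()
E
```

```text
t 9.41 p [0.4887 0.0297 0.0734] F [-0.2523 -0.3157 -3.65  ] w 0.0128 g 78.2
```

View pics/w2.png

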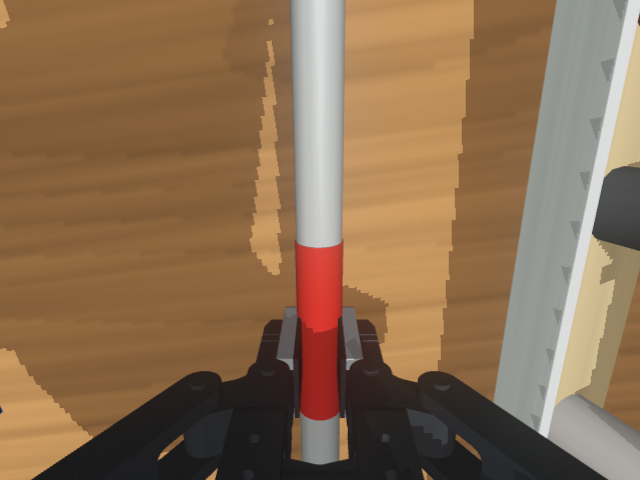

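The bar is firmly between the pads (sleeve rows 242–418) and straight in the view. Next: lower with force watch, release and back off.

```bash
python3 - <<'E'
from h import *
P=np.array(manip.get_position());x,y=P[:2]
manip.servo_line([x,y,.032],rate=.12);z=.032;f0=manip.get_contact_force()[2];st("near")
while z>.0235:
    z-=.0015;manip.servo_line([x,y,z],rate=.03)
    f=manip.get_contact_force()[2]
    if f>f0+4: break
st(f"down f {f} {f0}")
manip.command_gripper(.05);manip.hold(.2);st("rel")
manip.servo_line([x,y,.17],rate=.2);st()
import cv2
P=np.array(manip.get_position());oo=np.array(manip.get_ee_rot());c=manip.camera("wrist");cv2.imwrite("pics/w3.png",c["image"][:,:,::-1])
hsv=cv2.cvtColor(c["image"],cv2.COLOR_RGB2HSV);m=((hsv[...,0]<6)|(hsv[...,0]>174))&(hsv[...,1]>190)&(hsv[...,2]>90)
ys,xs=np.nonzero(m);print("red",np.median(xs),ys.min(),ys.max(),xs.min(),xs.max(),len(xs),"pred",wpix(rk(-181,6,12),c,P,oo))
np.save("bar_look.npy",np.r_[P,oo])
E
```

```text
near t 9.9 p [0.4886 0.0296 0.032 ] F [ 0.2751 -0.2726 -3.7282] w 0.0127 g 78.2
down f 3.3715948727208973 -3.7281794781199658 t 10.65 p [0.4889 0.0298 0.0278] F [-0.8807 -0.8563  3.3716] w 0.0132 g 79.1
rel t 11.29 p [0.4887 0.0297 0.0275] F [-0.5965 -0.4044 -0.1493] w 0.0501 g 0.0
 t 12.15 p [0.488  0.0297 0.1693] F [ 0.0295 -0.8304  0.0706] w 0.05 g 0.0
red 310.0 179 275 300 322 1703 pred [319.5042 226.8547]
```

```bash
python3 - <<'E'
from h import *
import cv2
o=otube(25,1)
manip.move_to(tcp(rk(-19,120,154),o,123),o);st()
P=np.array(manip.get_position());oo=np.array(manip.get_ee_rot());c=manip.camera("wrist");im=c["image"][:,:,::-1].copy()
u=np.array([np.sin(25*D),0,np.cos(25*D)])
for h in(-110,-60,0,60,100):
  q=wpix(rk(*(np.array([-19,120,154])+u*h)),c,P,oo);print(h,q)
  cv2.drawMarker(im,tuple(int(v) for v in q),(255,0,255),0,12,1)
cv2.imwrite("pics/w4.png",im)
E
```

```text
t 13.24 p [0.379  0.0953 0.2054] F [-0.092   0.6087 -0.8198] w 0.0498 g 0.0
-110 [320.4957 388.6825]
-60 [320.6884 327.0286]
0 [320.9518 242.7666]
60 [321.2584 144.6886]
100 [321.4924  69.8528]
```

View pics/w4.png

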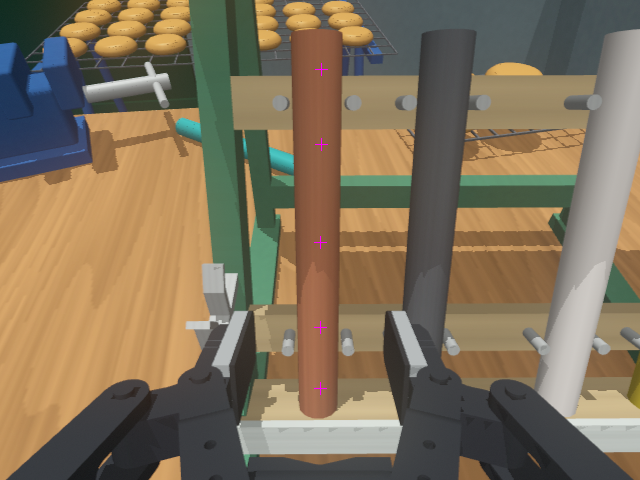

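The copper tube is centred (column 318 against 321) between the open fingers, and the pins are clear. Grasp, lift along its axis, then pull straight forward.

```bash
python3 - <<'E'
from h import *
o=otube(25,1);u=np.array([np.sin(25*D),0,np.cos(25*D)]);g=np.array([-19,121,154])+3*u
manip.servo_line(tcp(rk(*g),o,3),rate=.15);st("at")
manip.command_gripper(0,60);st("grip")
manip.servo_line(tcp(rk(*(g+24*u)),o,3),rate=.08);st("lift")
g2=g+24*u+[-160,0,0]
manip.servo_line(tcp(rk(*g2),o,3),rate=.2);st("out")
manip.servo_line(tcp(rk(*(g2+[0,0,90])),o,3),rate=.3);st("up")
M=R.from_euler("z",TRAY[2]).as_matrix();ot=rot([0,0,-1],[0,1,0],M)
print(manip.solve_ik([.478,-.332,.2],ot), manip.get_joint_positions())
E
```

```text
at t 14.24 p [0.3928 0.2045 0.1581] F [ 0.9338 -0.0497  0.2559] w 0.0499 g 0.0
grip t 14.57 p [0.3931 0.2038 0.1584] F [-0.7638 -4.6135  2.7661] w 0.0262 g 58.5
lift t 15.03 p [0.3947 0.2141 0.1805] F [-1.149  -6.6148  5.6319] w 0.0266 g 58.7
out t 15.97 p [0.3725 0.0565 0.1797] F [-0.0763  0.9633 -1.7559] w 0.0266 g 60.0
up t 16.43 p [0.3725 0.0569 0.2702] F [ 0.3412  0.0056 -1.7771] w 0.0263 g 60.0
[-0.6275  0.4272  1.7667 -0.      0.9477 -0.6815] [-0.5492  0.3577  2.2211  0.9962  1.4073 -1.0559]
```

```bash
python3 - <<'E'
from h import *
M=R.from_euler("z",TRAY[2]).as_matrix();ot=rot([0,0,-1],[0,1,0],M)
manip.move_to([.478,-.332,.15],ot);st("above")
manip.servo_line([.478,-.332,.036],rate=.15);z=.036;manip.hold(.1);f0=manip.get_contact_force()[2];st("near")
while z>.016:
    z-=.0015;manip.servo_line([.478,-.332,z],rate=.03);f=manip.get_contact_force()[2]
    if f>f0+3:break
st("down")
manip.command_gripper(.05);manip.hold(.2);st("rel")
manip.servo_line([.478,-.332,.2],rate=.25)
b=np.load("bar_look.npy");manip.move_to(b[:3],b[3:]);st("barlook")
import cv2
P=np.array(manip.get_position());oo=np.array(manip.get_ee_rot());c=manip.camera("wrist");cv2.imwrite("pics/w5.png",c["image"][:,:,::-1])
cv2.imwrite("pics/t5.png",manip.camera("top")["image"][:,:,::-1])
hsv=cv2.cvtColor(c["image"],cv2.COLOR_RGB2HSV);m=((hsv[...,0]<6)|(hsv[...,0]>174))&(hsv[...,1]>190)&(hsv[...,2]>90)
# bar edge columns via centre of red per row, ray to z=12mm
M=c["mount"];Rw=R.from_rotvec(oo).as_matrix()
pts=[]
ys,xs=np.nonzero(m);print(np.median(xs),ys.min(),ys.max())
for r in (ys.min(),ys.max()):
  k=xs[abs(ys-r)<=3].mean()
  d=Rw@M[:3,:3]@np.array([(k-c["cx"])/c["fx"],(r-c["cy"])/c["fx"],1]);C=P+Rw@M[:3,3];X=C+d*(.016-C[2])/d[2]
  q=Rk.T@(X-[RACK[0],RACK[1],0])*1000;print("rack frame",q)
s=np.hstack([cv2.imread("pics/w5.png"),cv2.imread("pics/t5.png")]);cv2.imwrite("pics/c5.png",cv2.resize(s,(800,300)))
E
```

```text
above t 17.98 p [ 0.4772 -0.331   0.1491] F [-0.0716 -0.6579 -1.6233] w 0.0262 g 60.0
near t 18.99 p [ 0.4786 -0.3326  0.0369] F [-0.3493  0.2824 -0.5609] w 0.0263 g 58.9
down t 19.99 p [ 0.478  -0.3319  0.0299] F [1.7393 2.0886 3.6499] w 0.0262 g 59.1
rel t 20.55 p [ 0.4779 -0.332   0.03  ] F [0.0097 0.8631 0.864 ] w 0.0498 g 0.0
barlook t 22.74 p [0.4883 0.0291 0.1692] F [ 0.1404 -0.3155 -0.4002] w 0.0502 g 0.0
311.0 178 274
rack frame [-187.9345   40.8259   16.    ]
rack frame [-187.3299  -28.6619   16.    ]
```

View pics/c5.png

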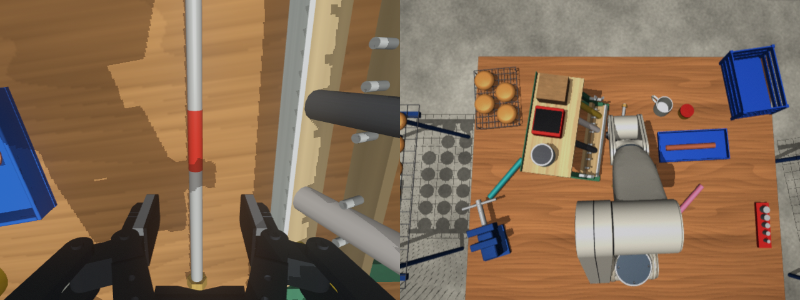

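The copper tube lies in the tray (top view, around (690,146) in the composite). The bar is at rack x≈-187.6, y≈+6, parallel to the rack. I'll regrasp it and carry it above the brackets.

```bash
python3 - <<'E'
from h import *
import cv2
ov=obar(0,1);o=obar(25,1)
p=rk(-187.6,3,25);manip.servo_line(p+[0,0,.04],ov,rate=.2)
manip.servo_line(p,rate=.1);st("at")
manip.command_gripper(0,80);st("grip")
manip.servo_line(p+[0,0,.09],rate=.15);st("lift")
manip.servo_line(tcp(rk(-175,0,215),o,13),o,rate=.15)
manip.servo_line(tcp(rk(-62,-3,215),o,13),rate=.15)
manip.servo_line(tcp(rk(-62,-3,180),o,13),rate=.1);manip.hold(.3);st("over")
S=manip.camera("side");im=S["image"][:,:,::-1].copy()
for y in(203,-203): print(y,proj(S,rk(-61,y,180)))
cv2.imwrite("pics/s6.png",cv2.resize(im[180:280,230:440],None,fx=3.8,fy=3.8,interpolation=2))
E
```

```text
at t 24.07 p [0.4878 0.0232 0.0254] F [-0.1055  0.9446  0.0324] w 0.0498 g 0.0
grip t 24.49 p [0.4879 0.0232 0.0259] F [-1.2232 -0.0885  7.6151] w 0.0127 g 78.1
lift t 25.24 p [0.4868 0.0231 0.1145] F [-0.9588 -0.7075 -3.9106] w 0.0129 g 78.1
over t 27.84 p [0.5097 0.1414 0.1923] F [-0.6588 -0.5208 -3.2106] w 0.0128 g 78.2
203 [254.4661 237.4961]
-203 [423.999  225.5262]
```

View pics/s6.png

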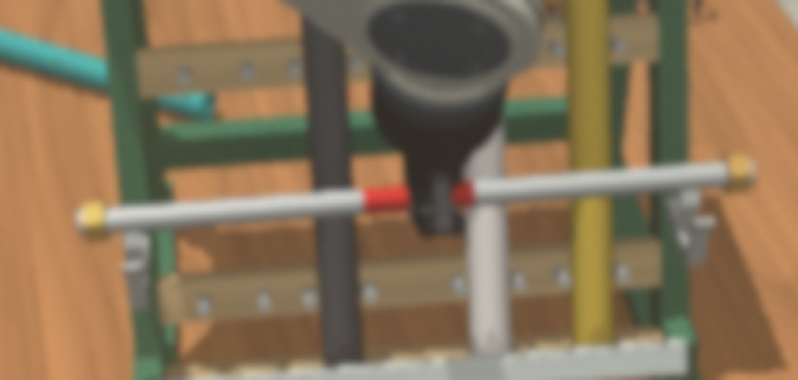

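Side view: nuts at (254.2,237.6) and (424.7,224.2) against (254.5,237.5) and (424.0,225.5) predicted, so the bar is aligned above both brackets. Lowering.

```bash
python3 - <<'E'
from h import *
o=obar(25,1);f0=np.array(manip.get_contact_force());h=180
while h>131:
    h-=6 if h>162 else 2
    manip.servo_line(tcp(rk(-62,-3,h),o,13),rate=.05);F=np.array(manip.get_contact_force())-f0
    if h<165: print(h,F)
    if F[2]>8 or np.linalg.norm(F)>18: break
st("end")
E
```

```text
162 [-0.3427 -0.4576 -0.6729]
160 [0.1044 0.2429 0.0334]
158 [-0.3694  0.3051 -0.1818]
156 [-1.3249 -0.2512  0.4221]
154 [ 0.1812 -0.1538  0.9812]
152 [-1.6076  0.0804  0.1057]
150 [-0.3905 -0.0152  0.3148]
148 [ 0.5797 -0.3952  0.7035]
146 [ 0.013  -0.0281 -0.0104]
144 [-0.9538  0.1833  0.0178]
142 [-0.5321  0.1719  0.3549]
140 [-0.7882 -0.4639  0.4683]
138 [-0.9554 -0.3513  0.2362]
136 [-0.3865 -0.1953 -0.5488]
134 [-4.8054 -4.4933 15.4219]
end t 32.19 p [0.5095 0.1415 0.1471] F [-4.249  -4.1648 11.2368] w 0.0132 g 80.3
```

It seated at the expected height with no side contact. Releasing.

```bash
python3 - <<'E'
from h import *
import cv2
manip.command_gripper(.045);manip.hold(.2);st("rel")
o=obar(25,1)
manip.servo_line(tcp(rk(-62,-3,135),o,120),rate=.15)
W=manip.camera("wrist")
manip.move_to([.40,-.12,.4],obar(0,1));manip.hold(.3);st("away")
S=manip.camera("side");T=manip.camera("top")
for y in(203,-203): print(y,proj(S,rk(-61,y,135)),proj(T,rk(-61,y,135)))
a=cv2.resize(S["image"][200:280,230:440],(800,300),interpolation=2)
b=cv2.resize(S["image"][360:480,300:500],(400,240));c=cv2.resize(T["image"][130:310,200:540],(400,240))
cv2.imwrite("pics/fin.png",np.vstack([a,np.hstack([b,c])])[:,:,::-1])
E
```

```text
rel t 32.8 p [0.5094 0.1414 0.1457] F [-0.7259 -0.12    0.5724] w 0.0445 g 0.0
away t 35.12 p [ 0.4001 -0.1197  0.3994] F [ 0.2954 -0.6459 -1.3101] w 0.045 g 0.0
203 [256.7001 251.6017] [300.613  289.4007]
-203 [421.6615 239.6967] [319.9993 149.597 ]
```

View pics/fin.png

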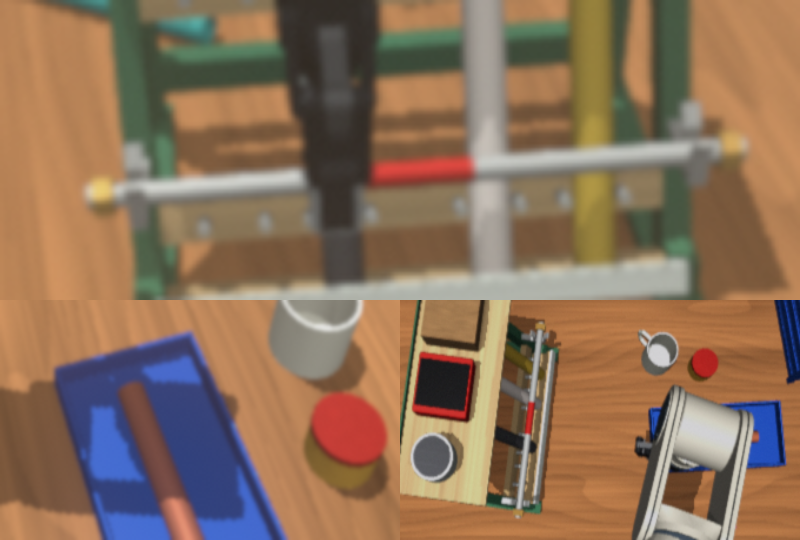

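The final view shows nuts at (256,251) and (422,239) against (257,252) and (422,240) predicted for home. The bar sits in both brackets, the other three tubes are in place, copper lies flat in the tray, and the mug and tin look untouched.

```bash
python3 -c "
from rig import manip
print(manip.sign_off())"
```

```text
the job is handed in; nothing more can be done
None
```

The copper tube lies flat in the blue tray and the bar is back home in both brackets, holding the other three tubes; I handed the job in at about 35 s of the 72 s allowed, and the judge returned no verdict.

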